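# Index the carving stand to the next petal

### The arm

A 6-joint arm with a two-finger parallel gripper is mounted at the origin on the work surface. World frame = base frame: x ahead of the robot, y to its left, z up, the work surface at z = 0. Lengths are in m, angles in rad, forces in N, time in s.
With the tool pointing down it reaches from about 0.375 to 0.9 m from the base axis. Payload 3.1 kg.
Tool frame: the origin (TCP) lies midway between the tips of the shut fingers; the grasp point (between the pads) lies 19 mm behind it; x points along the fingers, y is the direction in which the jaws open and shut, and the axes are right-handed (so a half turn about x gives the same grasp; the last joint's range is limited). The gripper opens to 85 mm and grips with 20 to 120 N. Pads are 22 mm wide; open, the fingers measure 114 mm over their backs; the gripper's body (76 mm by 85 mm) begins 54 mm behind the grasp point. The pads swing forward as they close: fully open they stand 13 mm farther back than shut.
Start: joints at [-1.506, 0.527, 1.433, -0, 1.181, -0.178], TCP at [0.15, -0.607, 0.231] pointing down, gripper open.
Joint ranges: [-3.08, 3.08], [-0.75, 2.2], [0.22, 2.44], [-1.43, 4.57], [0, 2.65], [-2.85, 2.85]. Speed limits (rad/s): [2.79, 2.79, 3.14, 3.14, 3.14, 3.14].

### API

Orientations are given as a unit quaternion [x, y, z, w].
In Python, from station import manip gives the robot as it stands.
- The arm moves only by the tool carry_out, never from a script. Its argument "commands" is a list that holds one entry, the list of rows, each a list of 7 numbers: the shift along the tool's x, y, z in units of 25 mm (1.0 is 25 mm), then the turn, a rotation vector about the tool's x, y, z in units of 5 degrees (1.0 is 5 degrees), then the finger opening in mm, from 0 to 85.4. A call has exactly 5 rows; each row is the pose to reach, as a shift and turn from the pose commanded when the call began, along the tool's axes at that moment; what a row does not reach only later rows make up. A row lasts 1/10 s, in which the tool goes at most 50 mm and 8.59 degrees, less where a joint would pass 70% of its speed; a pose out of reach is approached as far as the arm can. A call with a gripper value outside its range is refused whole. The fingers move at their own pace and stop on an object; "force" is the grip in N (left out, the last holds). Time passes only in rows, so rows that repeat a pose let the fingers close, or fill a call up. It gives the time, the measured TCP pose, the force and the opening at its end, in the units of the state.
- manip.sense(): the state, without advancing time (a new reading comes with each control period).
- manip.snapshot(name): name is "side" or "top"; returns a dict with "image" (400x640x3 uint8, red, green, blue), "fx", "fy", "cx", "cy" (pixels), "k1" (the pictures are not rectified: a ray, as slopes to the right and down, at radius r is drawn at 1 + k1 r^2 times it, then the intrinsics apply), "rvec" (rotation vector, rad) and "tvec" (3), from world to camera coordinates, as OpenCV has them. Camera axes: x right, y down, z forward; pixel columns grow to the right and rows downward; lengths in m; the calibration is good to about 2 mm. A picture is of the moment at which its call begins. There is no depth.
- manip.sign_off(): hands the job in, once; it reports no verdict.
The state is a dict: "t": time; "q": joint angles; "qd": joint speeds; "tau": joint torques, N m; "tcp_pos": TCP position; "tool_rot": TCP orientation; "force": force on the tool from outside, world axes, zero at the start; "ft_torque": the same for the moment, N m; "finger_gap": opening from 0.0 (shut) to 1.0 (fully open).
Only numpy, scipy, OpenCV 4.12 (cv2) and the standard library are available. Lean on these libraries where they do the work, as an engineer would, in place of code of your own. Each camera call takes 0.05 s, during which the arm holds its last target.

### The job

Bring the next petal into place: flick the teeth on the edge of the carving stand's wheel with a fingertip so that it advances clockwise, seen from above, until the red tooth has clicked into rest at the yellow pointer, never running past it. Take at least the last three clicks one at a time, letting the wheel stand still for about half a second after each. Flick gently and do not grip, drag or lift the wheel or its stand, and leave everything else on the bench where it is.

Things in the scene. Friction and masses are not known exactly. Their poses are not given: they have to be found in the camera images.
- wheel (a joint): turn of the wheel, rad, 0 = red tooth at the pointer, growing clockwise seen from above. It clicks into rest every 0.628 rad (36 degrees); starts 3 to 6 clicks short (about -1.88, -2.51, -3.14 or -3.77). Pushing a tooth off rest takes about 2.5 N at its end; past half-way a spring pulls the wheel on into the next rest, short of half-way it springs back
- hub (a point): point on the axis of the level indexing wheel (156 mm across, upright axis), half-way up its teeth, 62 mm above the table. Disc 112 mm across with ten teeth around it; a 96 mm wooden rosette is screwed on top, highest point 85 mm above the table
- red_tooth (a point): middle of the outer end of the one red tooth (the other nine are dark steel), 78 mm from the axis, 62 mm above the table; turns with the wheel. The ten radial teeth stand 36 degrees apart; each is 10 mm wide, reaching from 56 to 78 mm from the axis and from 50 to 74 mm above the table
- pointer (a point): tip of the yellow pointer, 87 mm from the wheel's axis and 66 mm above the table; its post (20 mm wide, up to 74 mm above the table) stands 95 to 107 mm from the axis, its foot bar reaches 108 mm out at table level
- stand: the whole loose stand with its wheel, about 3.5 kg; origin on the table on the wheel's axis, x axis towards the pointer. Below the teeth: a green drum 98 mm across (top 46 mm above the table) and a round iron foot 144 mm across, 14 mm high
- mallet: round carver's mallet of dark wood, standing on its head, handle up, 88 mm across and 240 mm tall; origin at the centre of its underside (bystander)
- gouge: hand tool with a light wooden handle, lying flat, 210 mm long; origin under its middle (bystander)
- chisel: hand tool with a dark wooden handle, lying flat, 230 mm long; origin under its middle (bystander)
- pencil_cup: blue ceramic cup, 76 mm across, 95 mm tall; origin at the centre of its underside (bystander)
- wax_jar: amber jar with a metal lid, 66 mm across, 60 mm tall; origin at the centre of its underside (bystander)
- spare: spare wooden rosette lying on the table, a disc 90 mm across and 17 mm thick; origin at the centre of its underside (bystander)
- offcut: wooden block 110 x 60 x 35 mm; origin at the centre of its underside (bystander)

How it is judged:
By the outcome, as a careful person would: the job done as asked, in the order asked, and still so for the second after the job is handed in, with the robot touching nothing.
It also fails if it takes over 67 s, if anything falls off the work surface, if the arm or the gripper's body presses on something with over 40 N, if the wrist force passes 120 N, or if a joint passes its speed limit or range.

## Working session

There is one attempt and no reset: what is moved stays moved. The work goes in short steps, Python scripts to look and compute and a tool call to move; the robot and the scene stay as the last step left them, time stands still between calls to the robot, and variables do not carry over. Pictures are saved under pics/ and viewed, and the job is handed in when it is done.

Besides the shell and the picture viewer there is one more tool, called by a JSON object that holds its "api" and its "payload". carry_out: Moves the arm, as the interface text tells. Its arguments: {"type":"object","properties":{"commands":{"type":"array"},"force":{"type":"number"}},"required":["commands"]}

```bash
ls; mkdir -p pics; python3 - <<'E'
from station import manip
import cv2,numpy as np
print({k:np.round(v,4) for k,v in manip.sense().items()})
for n in("side","top"):
    s=manip.snapshot(n); cv2.imwrite(f"pics/{n}0.png",s["image"][:,:,::-1]); print({k:v for k,v in s.items() if k!="image"})
E
```

```text
pics
{'t': np.float64(0.0), 'q': array([-1.5065,  0.5284,  1.4339,  0.    ,  1.1814, -0.1785]), 'qd': array([-0.0003, -0.0014, -0.0004, -0.0008,  0.0002, -0.0021]), 'tau': array([ 7.00000e-04, -4.42345e+01, -1.78023e+01, -3.00000e-04,
        8.60000e-03, -0.00000e+00]), 'tcp_pos': array([ 0.1503, -0.6059,  0.2304]), 'tool_rot': array([ 0.7019,  0.0864, -0.7019,  0.0849]), 'force': array([ 0.3733, -0.3027, -0.671 ]), 'ft_torque': array([-0.0107, -0.0345,  0.0144]), 'finger_gap': np.float64(0.9986)}
{'fx': 404.41574561743073, 'fy': 404.41574561743073, 'cx': 309.69850431569523, 'cy': 197.05577274086343, 'k1': -0.003734170517143328, 'rvec': array([ 0.85555833, -2.6140762 ,  1.02194478]), 'tvec': array([0.4647345 , 0.32134374, 0.87443798])}
{'fx': 379.78658038926983, 'fy': 379.78658038926983, 'cx': 316.3153096020438, 'cy': 198.5855674217577, 'k1': -0.0893334436261977, 'rvec': array([ 2.17349372, -2.19186244,  0.07247856]), 'tvec': array([-0.01594727,  0.558444  ,  1.23382341])}
```

View pics/side0.png

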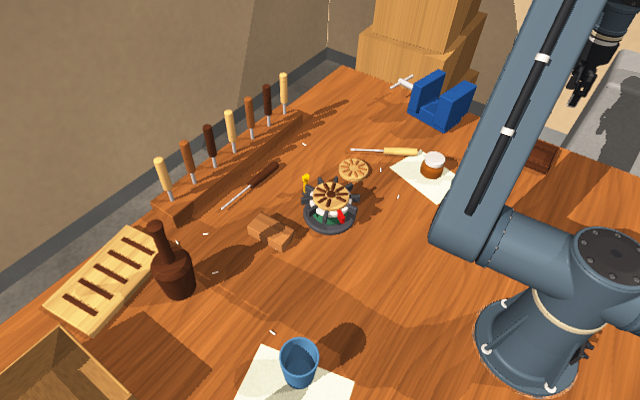

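View pics/top0.png

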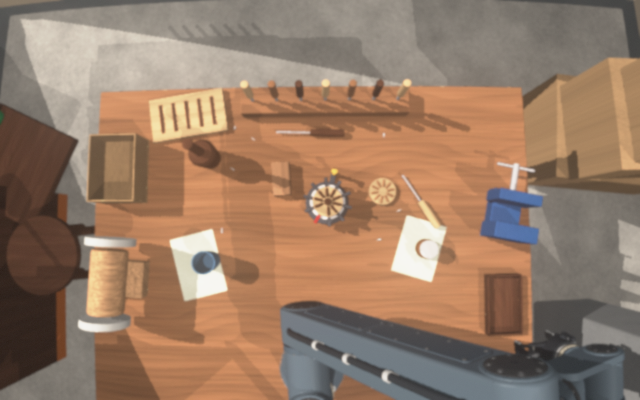

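```bash
cat > h.py <<'E'
from station import manip
import cv2,numpy as np
from scipy.spatial.transform import Rotation as R
def cal(s):
    K=np.array([[s["fx"],0,s["cx"]],[0,s["fy"],s["cy"]],[0,0,1]]);return K,np.array([s["k1"],0,0,0,0.])
def proj(s,P):
    K,d=cal(s);return cv2.projectPoints(np.atleast_2d(np.array(P,float)),s["rvec"],s["tvec"],K,d)[0][:,0]
def unp(s,uv,z):
    K,d=cal(s);x=cv2.undistortPoints(np.array([[uv]],float),K,d)[0,0]
    M=R.from_rotvec(s["rvec"]).as_matrix();c=-M.T@s["tvec"];r=M.T@np.array([x[0],x[1],1]);return c+r*(z-c[2])/r[2]
def crop(s,u0,v0,w,h,k,name,draw=[]):
    im=cv2.resize(s["image"][v0:v0+h,u0:u0+w,::-1],None,fx=k,fy=k,interpolation=cv2.INTER_CUBIC)
    for p in draw: cv2.circle(im,(int((p[0]-u0+.5)*k),int((p[1]-v0+.5)*k)),2,(255,0,255),-1)
    cv2.imwrite(f"pics/{name}.png",im)
def grid(t):pass
E
python3 - <<'E'
from h import *
s=manip.snapshot("side");crop(s,285,155,100,90,7,"s1")
s=manip.snapshot("top");crop(s,280,150,100,80,8,"t1")
E
```

```text
(no output)
```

View pics/s1.png

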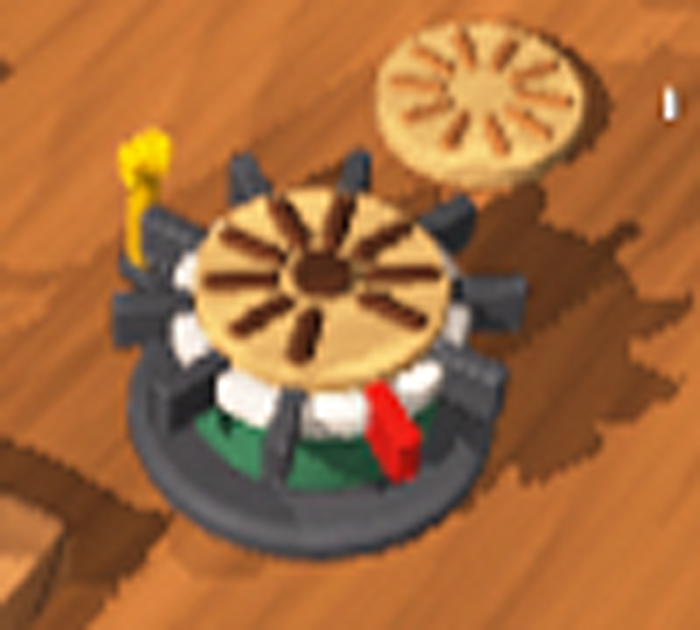

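View pics/t1.png

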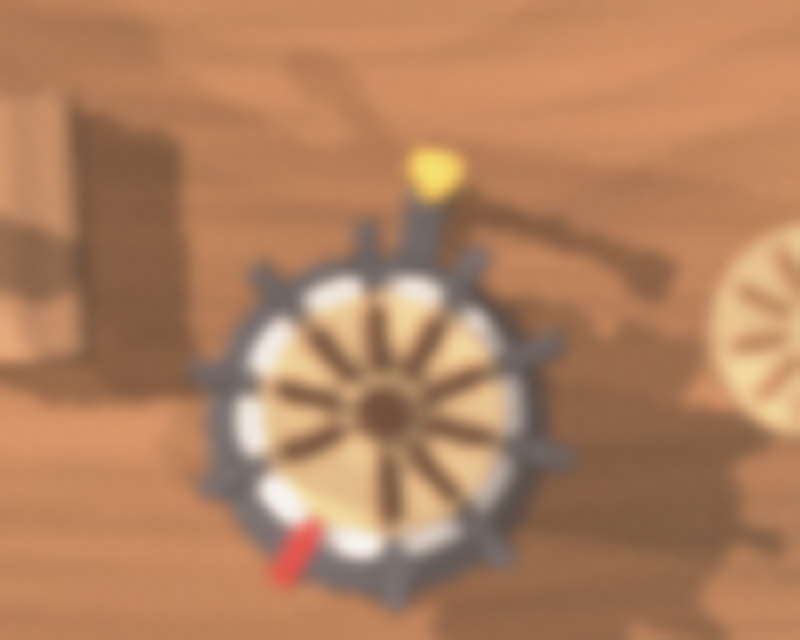

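The red tooth is at the lower left in the top view (crop 290,570), and the pointer is at the top (435,170). I'll fit a model to get the exact pose.

```bash
python3 - <<'E'
from h import *
from scipy.optimize import least_squares
S=manip.snapshot("side");T=manip.snapshot("top")
f=lambda u0,v0,k,p:np.array(p)/k+[u0,v0]-.5
# foot bottom etc: first raw
tp=lambda p:f(280,150,8,p); sp=lambda p:f(285,155,7,p)
print("yellow top z66",unp(T,tp((435,172)),.066),"side",unp(S,sp((145,160)),.066))
print("rosette centre z85 top",unp(T,tp((385,410)),.083),"side",unp(S,sp((322,272)),.083))
print("red end",unp(T,tp((284,578)),.068),"side",unp(S,sp((408,450)),.066))
# top tooth ends top view, clockwise from red
tt=[(284,578),(212,488),(200,370),(258,270),(370,225),(478,256),(558,342),(568,458),(500,560),(395,603)]
w=np.array([unp(T,tp(p),.07) for p in tt])
def res(x):
    a=x[2]-np.arange(10)*np.pi/5
    return np.r_[w[:,0]-x[0]-.078*np.cos(a),w[:,1]-x[1]-.078*np.sin(a)]
r=least_squares(res,[.57,.0,np.pi]);print(r.x,np.degrees(r.x[2]),r.cost,np.round(r.fun*1e3,1))
h=r.x
y=unp(T,tp((435,172)),.066);y2=unp(S,sp((145,160)),.066)
for q in(y,y2):print("ptr ang",np.degrees(np.arctan2(q[1]-h[1],q[0]-h[0])),np.hypot(q[1]-h[1],q[0]-h[0]))
E
```

```text
yellow top z66 [ 0.64293023 -0.07773041  0.066     ] side [ 0.6458867  -0.07706088  0.066     ]
rosette centre z85 top [ 0.54667526 -0.05631637  0.083     ] side [ 0.54818406 -0.05510373  0.083     ]
red end [ 0.4814704  -0.01610844  0.068     ] side [ 0.48258675 -0.01464263  0.066     ]
[ 0.54571408 -0.05556775  2.58058185] 147.85644841418667 5.981331590279257e-05 [ 1.8  0.5 -0.7 -1.9 -2.2 -3.2 -0.8  1.2  2.   3.3 -2.1 -4.8 -3.6 -1.2
 -1.1  2.8  2.4  2.4  4.1  1. ]
ptr ang -12.842414371047912 0.09971039815629408
ptr ang -12.109830822047833 0.1024524753015172
```

```bash
python3 - <<'E'
from h import *
S=manip.snapshot("side");T=manip.snapshot("top")
h=np.array([.547,-.0557])
def pt(r,a,z):a=np.radians(a);return [h[0]+r*np.cos(a),h[1]+r*np.sin(a),z]
for s,n,b in((S,"s2",(285,155,100,90,8)),(T,"t2",(280,150,100,80,8))):
    P=[pt(.078,147.6-36*i,z) for i in range(10) for z in(.050,.074)]
    P+=[pt(.072,a,.0) for a in range(0,360,10)]
    P+=[pt(r,-12.4,z) for r,z in((.087,.066),(.095,.074),(.107,.074),(.108,0),(.095,0))]
    P+=[pt(.048,a,.082) for a in range(0,360,20)]
    crop(s,*b,n,proj(s,P))
E
```

```text
(no output)
```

View pics/s2.png

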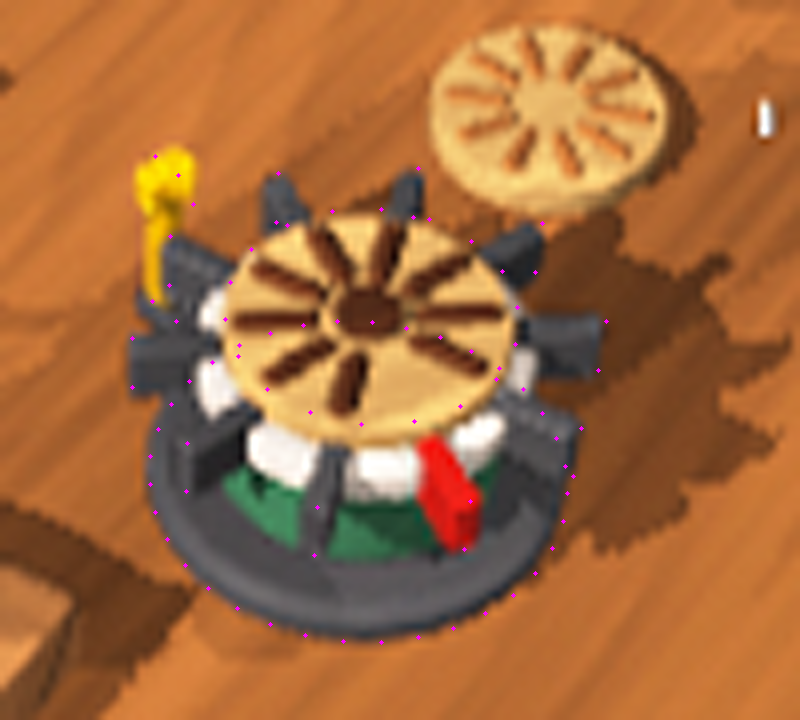

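View pics/t2.png

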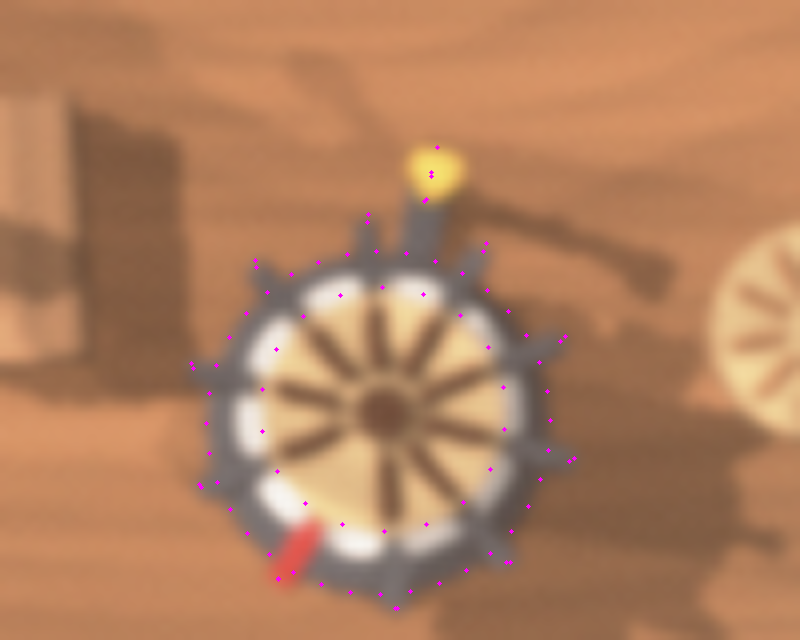

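```bash
python3 - <<'E'
from h import *
s=manip.sense();M=R.from_quat(s["tool_rot"]).as_matrix();print(s["t"]);print(M.round(3))
S=manip.snapshot("side");T=manip.snapshot("top")
crop(S,285,155,100,90,8,"s3");crop(S,540,20,100,110,5,"s3g")
print(proj(S,[s["tcp_pos"]]),proj(T,[s["tcp_pos"]]))
# wanted: tool x down, y=+x world?; show rotation about tool x
for y in([1,0,0],[-1,0,0]):
    x=np.array([0,0,-1.]);y=np.array(y,float);W=np.c_[x,y,np.cross(x,y)]
    print(np.degrees(R.from_matrix(M.T@W).as_rotvec()).round(1), (M.T@(np.array([.40,-.085,.2])-s["tcp_pos"])/.025).round(2))
E
```

```text
0.4
[[-0.     0.24  -0.971]
 [ 0.    -0.971 -0.24 ]
 [-1.    -0.     0.   ]]
[[568.03540103 101.4607961 ]] [[527.65325139 337.60605864]]
[-76.1  -0.    0. ] [  1.25 -17.85 -14.71]
[103.9   0.    0. ] [  1.25 -17.85 -14.71]
```

View pics/s3g.png

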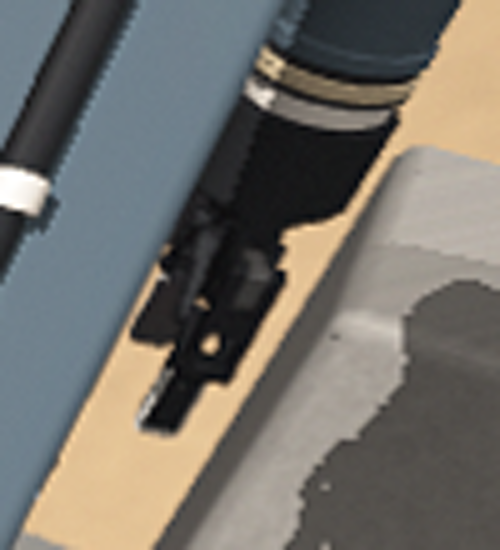

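View pics/s3.png

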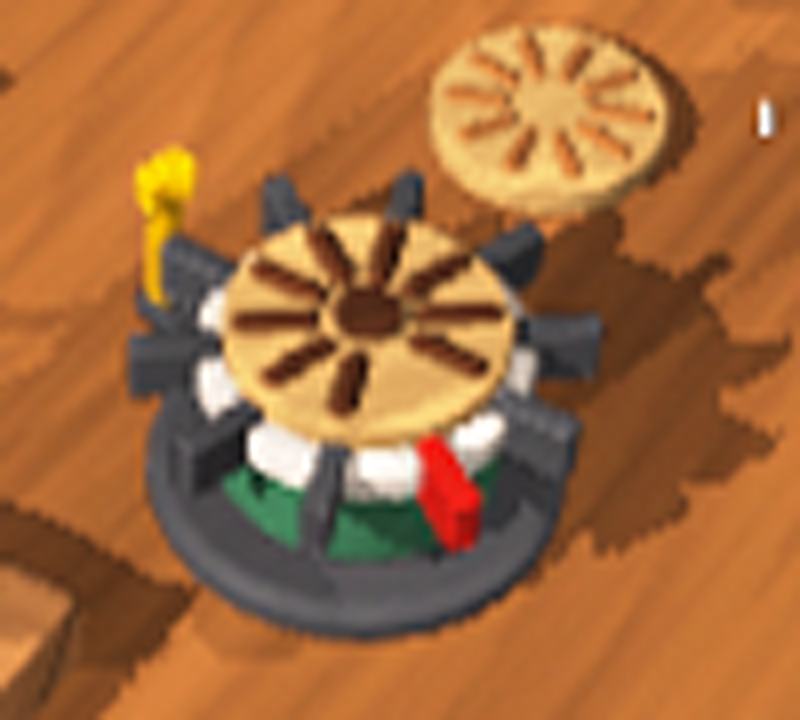

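{"api": "carry_out", "payload": {"commands": [[[0,-1.5,-1.2,-1.3,0,0,0],[0,-3,-2.4,-2.6,0,0,0],[0,-4.5,-3.7,-3.9,0,0,0],[0,-6,-4.9,-5.2,0,0,0],[0,-7.5,-6.1,-6.5,0,0,0]]], "force": 20}}

```text
t: 1.0
tcp_pos: [0.2538, -0.3863, 0.2315]
tool_rot: [0.649, 0.28, -0.649, 0.28]
force: [0.6, -1.0, 0.5]
finger_gap: 0.144
```

```bash
cat > go.py <<'E'
import sys
from h import *
s=manip.sense();M=R.from_quat(s["tool_rot"]).as_matrix()
t=np.array([float(a) for a in sys.argv[1:4]])
x=np.array([0,0,-1.]);y=np.array([1.,0,0]);W=np.c_[x,y,np.cross(x,y)]
print(s["t"],s["tcp_pos"].round(4),s["force"].round(2),s["finger_gap"].round(3),s["q"].round(2))
print((M.T@(t-s["tcp_pos"])/.025).round(2),(np.degrees(R.from_matrix(M.T@W).as_rotvec())/5).round(2))
E
python3 go.py .40 -.085 .2
```

```text
Traceback (most recent call last):
  File "go.py", line 6, in <module>
    print(s["t"],s["tcp_pos"].round(4),s["force"].round(2),s["finger_gap"].round(3),s["q"].round(2))
                                                           ^^^^^^^^^^^^^^^^^^^^^
AttributeError: 'float' object has no attribute 'round'
```

```bash
sed -i 's/s\["finger_gap"\].round(3)/s["finger_gap"]/' go.py
python3 go.py .40 -.085 .2
```

```text
1.0 [ 0.2538 -0.3863  0.2315] [ 0.65 -1.01  0.49] 0.1444629045259019 [-1.23  0.31  1.83  0.    1.   -0.48]
[  1.26  -4.02 -12.78] [-8.67  0.   -0.01]
```

{"api": "carry_out", "payload": {"commands": [[[0.1,-0.5,-1.6,-1.3,0,0,0],[0.2,-1,-3.4,-2.6,0,0,0],[0.4,-1.6,-5.2,-3.9,0,0,0],[0.6,-2.2,-7.0,-5.2,0,0,0],[0.8,-2.8,-8.8,-6.5,0,0,0]]]}}

```text
t: 1.5
tcp_pos: [0.3549, -0.1789, 0.2116]
tool_rot: [0.545, 0.45, -0.545, 0.451]
force: [0.3, 0.3, 0.1]
finger_gap: 0.002
```

```bash
python3 go.py .40 -.085 .2
```

```text
1.5 [ 0.3549 -0.1789  0.2116] [0.28 0.29 0.13] 0.0017205762220791857 [-0.75  0.25  2.    0.    0.89 -0.56]
[ 0.46  1.06 -4.03] [-2.17  0.01 -0.01]
```

{"api": "carry_out", "payload": {"commands": [[[0.3,0.4,-1.3,-0.7,0,0,0],[0.6,0.9,-2.7,-1.4,0,0,0],[1.5,1.3,-4,-2.17,0,0,0],[3,1.5,-4,-2.17,0,0,0],[4,1.5,-4,-2.17,0,0,0]]]}}

```text
t: 2.0
tcp_pos: [0.4115, -0.0886, 0.1103]
tool_rot: [0.5, 0.499, -0.5, 0.5]
force: [-0.4, 0.2, -0.5]
finger_gap: -0.003
```

```bash
python3 go.py .43 -.085 .06; python3 - <<'E'
from h import *
S=manip.snapshot("side");T=manip.snapshot("top")
crop(S,285,155,140,100,5,"s4");crop(T,270,150,110,100,6,"t4",proj(T,[manip.sense()["tcp_pos"]]))
E
```

```text
2.0 [ 0.4115 -0.0886  0.1103] [-0.4   0.19 -0.49] -0.0026329960666722683 [-0.48  0.49  2.05  0.    0.61 -0.48]
[ 2.01  0.74 -0.14] [-0.01  0.01 -0.02]
```

View pics/s4.png

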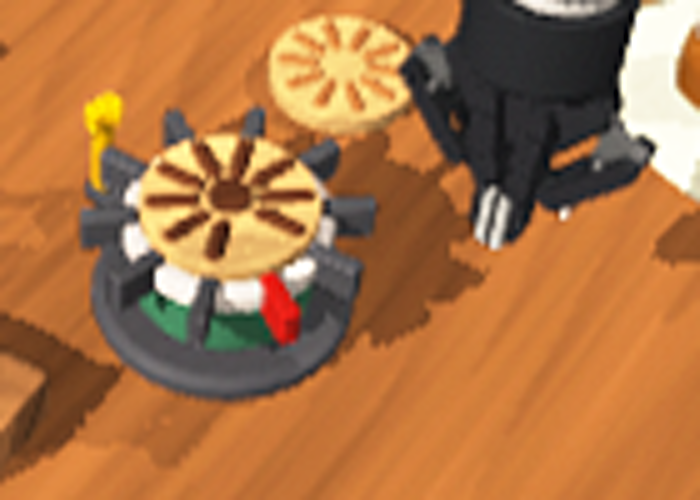

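View pics/t4.png

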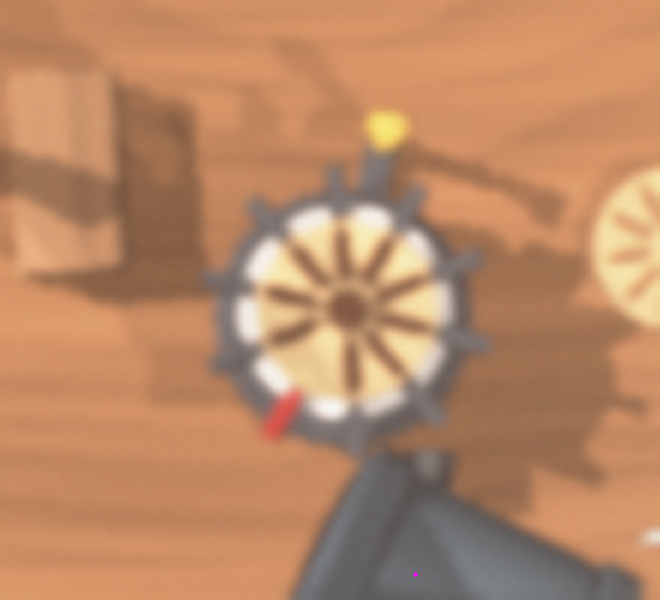

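```bash
python3 - <<'E'
from h import *
from scipy.optimize import least_squares
S=manip.snapshot("side");t=manip.sense()["tcp_pos"]
print(proj(S,[t]), (proj(S,[t])-[285,155])*5)
for u,n in(((652,150),"right knuckle tip"),((405,68),"left tip"),((565,213),"right lower corner"),((478,232),"tip L"),((525,232),"tip R")):
    px=np.array(u)/5+[285,155]-.5
    r=least_squares(lambda a:(proj(S,[t+[a[0],0,a[1]]])[0]-px),[0,0.03]);print(n,r.x.round(4),r.cost.round(2))
E
```

```text
[[385.28454363 202.35591941]] [[501.42271813 236.77959703]]
right knuckle tip [-0.0577  0.0989] 0.0
left tip [0.0674 0.078 ] 0.0
right lower corner [-0.0265  0.0367] 0.0
tip L [ 0.014  -0.0039] 0.0
tip R [-0.0096  0.0118] 0.0
```

{"api": "carry_out", "payload": {"commands": [[[1,0.3,-0.2,0,0,0,0],[2.1,0.5,-0.2,0,0,0,0],[2.1,0.5,-0.2,0,0,0,0],[2.1,0.5,-0.2,0,0,0,0],[2.1,0.5,-0.2,0,0,0,0]]]}}

```text
t: 2.65
tcp_pos: [0.4233, -0.085, 0.0604]
tool_rot: [0.501, 0.498, -0.501, 0.5]
force: [-0.4, -0.5, 1.2]
finger_gap: 0.003
```

```bash
python3 go.py .465 -.084 .056; python3 - <<'E'
from h import *
S=manip.snapshot("side")
crop(S,285,155,120,90,6,"s5")
E
```

```text
2.65 [ 0.4233 -0.085   0.0604] [-0.37 -0.5   1.17] 0.0026490657440884687 [-0.46  0.61  2.05 -0.    0.48 -0.45]
[ 0.18  1.67 -0.05] [-0.05  0.01 -0.03]
```

View pics/s5.png

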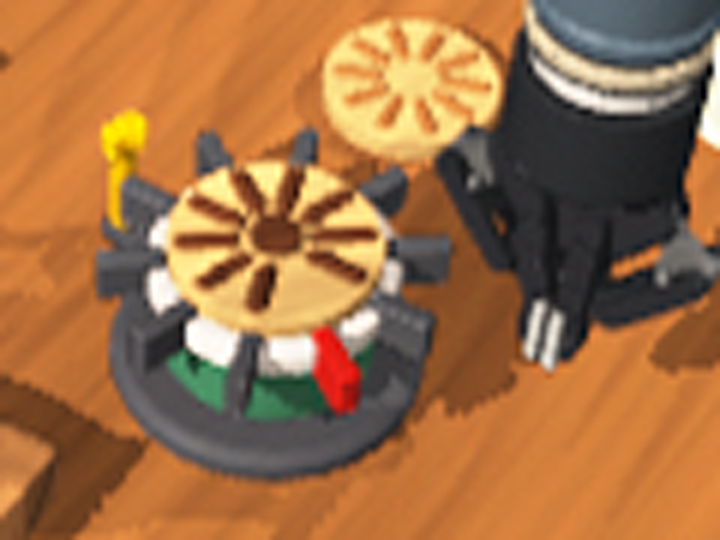

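{"api": "carry_out", "payload": {"commands": [[[0.15,0.6,0,0,0,0,0],[0.15,1.2,0,0,0,0,0],[0.15,1.65,0,0,0,0,0],[0.15,1.65,0,0,0,0,0],[0.15,1.65,0,0,0,0,0]]]}}

```text
t: 3.2
tcp_pos: [0.4637, -0.0845, 0.0555]
tool_rot: [-0.501, -0.499, 0.501, -0.499]
force: [-0.9, 0.8, 0.5]
finger_gap: -0.006
```

```bash
python3 go.py .465 -.075 .056; python3 - <<'E'
from h import *
S=manip.snapshot("side")
crop(S,285,155,120,90,6,"s6")
E
```

```text
3.2 [ 0.4637 -0.0845  0.0555] [-0.92  0.75  0.52] -0.006072366453185692 [-0.42  0.64  1.95 -0.    0.55 -0.41]
[-0.02  0.05 -0.38] [-0.04  0.    0.  ]
```

View pics/s6.png

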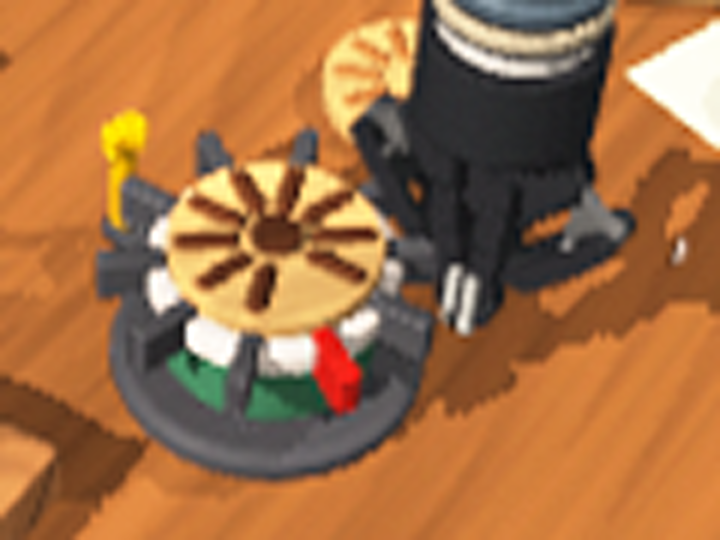

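{"api": "carry_out", "payload": {"commands": [[[0,0,-0.15,0,0,0,0],[0,0,-0.3,0,0,0,0],[0,0,-0.45,0,0,0,0],[0,0,-0.6,0,0,0,0],[0,0,-0.6,0,0,0,0]]]}}

```text
t: 3.75
tcp_pos: [0.4637, -0.069, 0.055]
tool_rot: [-0.501, -0.499, 0.501, -0.499]
force: [-0.3, 0.3, 0.8]
finger_gap: 0.006
```

```bash
python3 go.py .465 -.075 .056; python3 - <<'E'
from h import *
S=manip.snapshot("side")
crop(S,285,155,120,90,6,"s7")
E
```

```text
3.75 [ 0.4637 -0.069   0.055 ] [-0.26  0.31  0.78] 0.006007986165734479 [-0.39  0.64  1.96  0.    0.54 -0.38]
[-0.04  0.05  0.24] [-0.04 -0.    0.01]
```

View pics/s7.png

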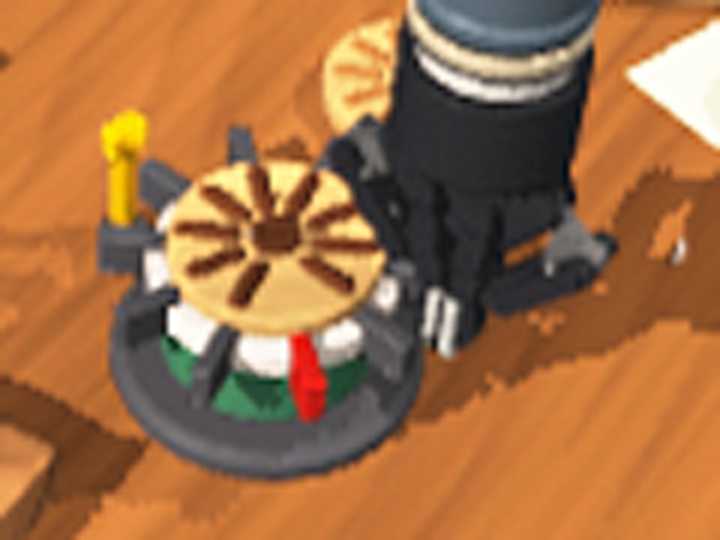

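```bash
cat >> h.py <<'E'
H=np.array([.547,-.0557])
def redang(s):
    i=s["image"].astype(int);m=(i[...,0]>150)&(i[...,1]<60)&(i[...,2]<60)
    m[:150]=0;m[250:]=0;m[:,:280]=0;m[:,400:]=0
    v,u=np.nonzero(m)
    # fit: predict mean of visible tooth via projecting box centre r=.068
    from scipy.optimize import minimize_scalar
    c=np.array([u.mean(),v.mean()])
    f=lambda a:np.sum((proj(s,[[H[0]+.070*np.cos(a),H[1]+.070*np.sin(a),.064]])[0]-c)**2)
    g=np.radians(np.arange(0,360,.5));e=np.array([f(a) for a in g]);k=e.argmin()
    return np.degrees(g[k]),e[k]**.5,len(u),c
E
python3 - <<'E'
from h import *
print(redang(manip.snapshot("side")))
S=manip.snapshot("side");i=cv2.imread("pics/side0.png");S["image"]=i[:,:,::-1];print(redang(S))
E
```

```text
(np.float64(129.0), np.float64(1.0067058948283905), 54, array([333.07407407, 217.83333333]))
(np.float64(145.5), np.float64(1.0926084285741078), 68, array([340.54411765, 216.64705882]))
```

{"api": "carry_out", "payload": {"commands": [[[0,-0.5,0,0,0,0,0],[0,-1.2,0,0,0,0,0],[0,-1.4,0.0,0,0,0,0],[0,-1.4,0,0,0,0,0],[0,-1.4,0,0,0,0,0]]]}}

```text
t: 4.4
tcp_pos: [0.4302, -0.07, 0.0552]
tool_rot: [0.501, 0.498, -0.501, 0.499]
force: [1.4, -0.9, -0.0]
finger_gap: -0.004
```

```bash
cat > look.py <<'E'
from h import *
import sys
S=manip.snapshot("side");T=manip.snapshot("top");print(redang(S),manip.sense()["t"],manip.sense()["tcp_pos"].round(4))
a=crop(S,285,155,110,90,6,"a");b=crop(T,280,150,100,90,6,"b")
cv2.imwrite(f"pics/{sys.argv[1]}.png",np.hstack([cv2.imread("pics/a.png")[:,:],cv2.imread("pics/b.png")])[:, :1260])
p=cv2.imread(f"pics/{sys.argv[1]}.png");cv2.imwrite(f"pics/{sys.argv[1]}.png",cv2.resize(p,(800,int(p.shape[0]*800/p.shape[1]))))
E
python3 look.py l1
```

```text
(np.float64(129.5), np.float64(0.8887193941420551), 55, array([333.25454545, 217.94545455])) 4.5 [ 0.4303 -0.07    0.0551]
```

View pics/l1.png

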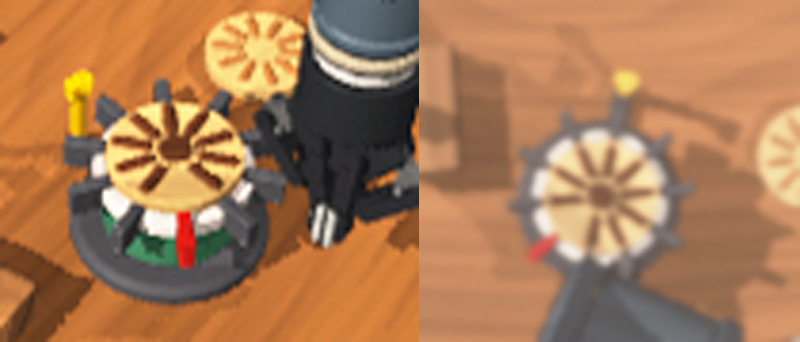

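{"api": "carry_out", "payload": {"commands": [[[0,0,0.9,0,0,0,0],[0,0.2,1.68,0,0,0,0],[0,1.0,1.68,0,0,0,0],[0,1.68,1.68,0,0,0,0],[0,1.68,1.68,0,0,0,0]]]}}

```text
t: 5.0
tcp_pos: [0.4744, -0.113, 0.0553]
tool_rot: [0.502, 0.497, -0.5, 0.501]
force: [0.1, 0.6, 0.3]
finger_gap: -0.001
```

```bash
python3 go.py .463 -.079 .056;python3 look.py l2
```

```text
5.0 [ 0.4744 -0.113   0.0553] [0.13 0.61 0.33] -0.0011356829188087863 [-0.46  0.65  1.92  0.    0.57 -0.46]
[-0.03 -0.46 -1.36] [-0.04  0.03 -0.06]
(np.float64(129.5), np.float64(0.8887193941420551), 55, array([333.25454545, 217.94545455])) 5.1 [ 0.4706 -0.1114  0.0549]
```

View pics/l2.png

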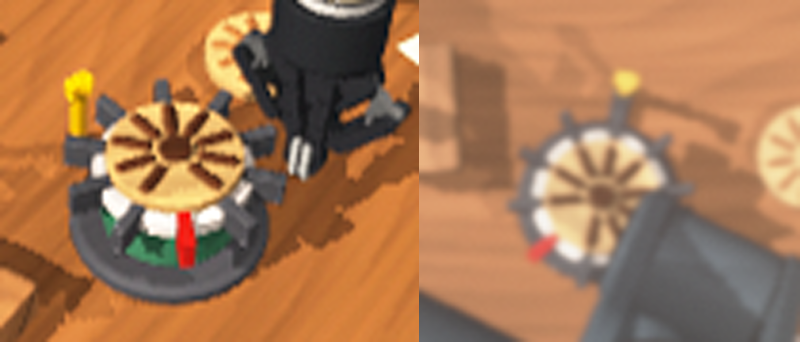

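{"api": "carry_out", "payload": {"commands": [[[0,0,-0.2,0,0,0,0],[0,0,-0.4,0,0,0,0],[0,-0.05,-0.6,0,0,0,0],[0,-0.1,-0.8,0,0,0,0],[0,-0.1,-0.8,0,0,0,0]]]}}

```text
t: 5.6
tcp_pos: [0.4677, -0.0907, 0.055]
tool_rot: [-0.501, -0.5, 0.501, -0.499]
force: [-0.8, -0.8, 0.2]
finger_gap: -0.0
```

```bash
python3 go.py .463 -.079 .056;python3 look.py l3
```

```text
5.6 [ 0.4677 -0.0907  0.055 ] [-0.79 -0.77  0.2 ] -0.0004719393668448328 [-0.43  0.64  1.94  0.    0.56 -0.42]
[-0.04 -0.19 -0.47] [-0.04 -0.01  0.01]
(np.float64(122.50000000000001), np.float64(0.9998021638283436), 52, array([330.05769231, 217.80769231])) 5.7 [ 0.4685 -0.0915  0.0551]
```

View pics/l3.png

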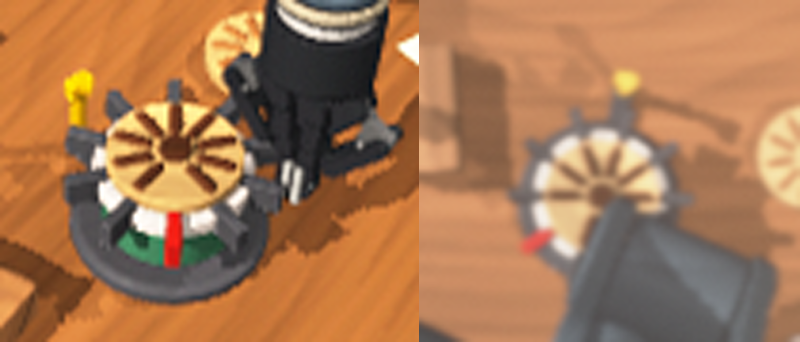

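{"api": "carry_out", "payload": {"commands": [[[0,-0.05,-0.25,0,0,0,0],[0,-0.1,-0.48,0,0,0,0],[0,-0.2,-0.7,0,0,0,0],[0,-0.4,-0.74,0,0,0,0],[0,-1.4,-0.74,0,0,0,0]]]}}

```text
t: 6.2
tcp_pos: [0.4363, -0.0736, 0.0553]
tool_rot: [0.501, 0.497, -0.5, 0.501]
force: [0.3, -0.4, -0.1]
finger_gap: 0.002
```

```bash
python3 go.py .43 -.112 .056;python3 look.py l4
```

```text
6.2 [ 0.4363 -0.0736  0.0553] [ 0.34 -0.4  -0.08] 0.0017320474802208585 [-0.42  0.62  2.03  0.    0.48 -0.42]
[-0.03 -0.25  1.54] [-0.03  0.03 -0.06]
(np.float64(100.0), np.float64(0.816206685296918), 44, array([319.65909091, 215.79545455])) 6.3 [ 0.4293 -0.0712  0.0549]
```

View pics/l4.png

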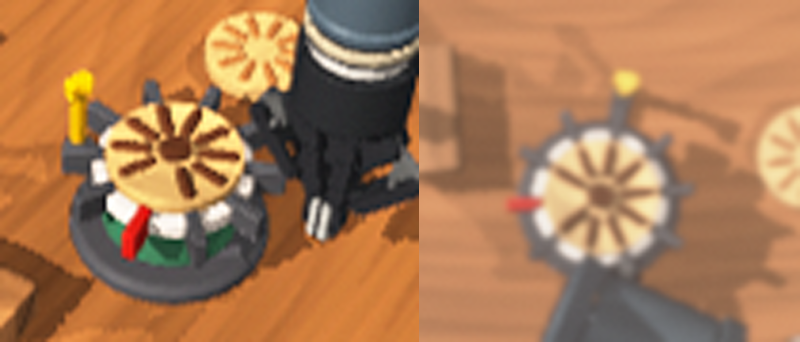

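{"api": "carry_out", "payload": {"commands": [[[0,0,0.8,0,0,0,0],[0,0,1.6,0,0,0,0],[0,0,1.6,0,0,0,0],[0,0,1.6,0,0,0,0],[0,0,1.6,0,0,0,0]]]}}

```text
t: 6.8
tcp_pos: [0.4332, -0.1123, 0.055]
tool_rot: [-0.501, -0.499, 0.501, -0.499]
force: [-0.9, 0.4, -0.2]
finger_gap: 0.005
```

```bash
python3 go.py .471 -.112 .056;python3 look.py l5
```

```text
6.8 [ 0.4332 -0.1123  0.055 ] [-0.9   0.38 -0.17] 0.004736486284634708 [-0.5   0.63  2.01  0.    0.5  -0.5 ]
[-0.04  1.51 -0.02] [-0.05 -0.01  0.01]
(np.float64(93.5), np.float64(0.5923049764691051), 44, array([316.93181818, 214.84090909])) 6.9 [ 0.4332 -0.1122  0.055 ]
```

View pics/l5.png

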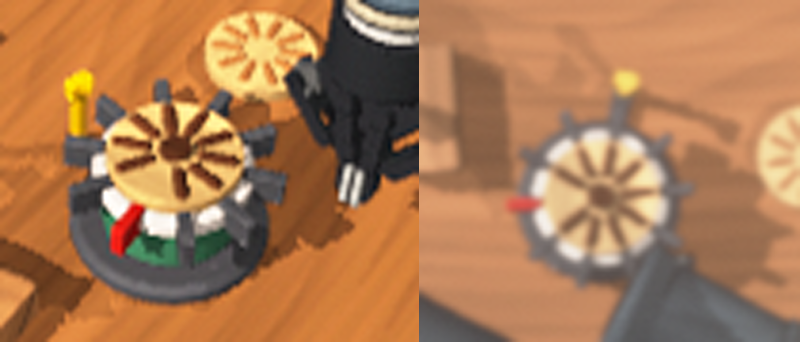

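{"api": "carry_out", "payload": {"commands": [[[0,0,0,0,0,0,0],[0,0.5,0,0,0,0,0],[0,1.1,0,0,0,0,0],[0,1.5,0,0,0,0,0],[0,1.5,0,0,0,0,0]]]}}

```text
t: 7.4
tcp_pos: [0.4726, -0.1134, 0.0552]
tool_rot: [0.501, 0.498, -0.5, 0.5]
force: [0.7, -0.2, -0.8]
finger_gap: 0.0
```

{"api": "carry_out", "payload": {"commands": [[[0,0,0,0,0,0,0],[0,0,-0.2,0,0,0,0],[0,0,-0.4,0,0,0,0],[0,-0.05,-0.6,0,0,0,0],[0,-0.1,-0.8,0,0,0,0]]]}}

```text
t: 7.9
tcp_pos: [0.4673, -0.0928, 0.055]
tool_rot: [-0.5, -0.5, 0.501, -0.499]
force: [-2.1, -1.7, 0.4]
finger_gap: -0.003
```

```bash
python3 go.py .463 -.074 .056;python3 -c "
from h import *
print(redang(manip.snapshot('side')),manip.sense()['tcp_pos'])"
```

```text
7.9 [ 0.4673 -0.0928  0.055 ] [-2.12 -1.73  0.45] -0.003249607499517217 [-0.43  0.64  1.94 -0.    0.56 -0.43]
[-0.04 -0.18 -0.75] [-0.04 -0.    0.02]
(np.float64(88.5), np.float64(0.6236028184977608), 45, array([314.95555556, 213.73333333])) [ 0.46704003 -0.0918607   0.05496646]
```

Engaged (about 5° advanced). I'll push on past half-way and withdraw.

{"api": "carry_out", "payload": {"commands": [[[0,-0.05,-0.25,0,0,0,0],[0,-0.1,-0.48,0,0,0,0],[0,-0.2,-0.7,0,0,0,0],[0,-0.4,-0.74,0,0,0,0],[0,-1.4,-0.74,0,0,0,0]]]}}

```text
t: 8.45
tcp_pos: [0.4365, -0.0752, 0.0553]
tool_rot: [0.502, 0.497, -0.5, 0.501]
force: [-0.6, -0.7, -0.2]
finger_gap: 0.0
```

{"api": "carry_out", "payload": {"commands": [[[0,0,0,0,0,0,0],[0,0,0.4,0,0,0,0],[0,0,0.8,0,0,0,0],[0,0,1.6,0,0,0,0],[0,0,1.6,0,0,0,0]]]}}

```text
t: 8.95
tcp_pos: [0.4361, -0.1181, 0.0552]
tool_rot: [0.502, 0.496, -0.501, 0.5]
force: [-0.2, 0.0, 0.4]
finger_gap: -0.003
```

```bash
python3 go.py .471 -.112 .056;python3 look.py l6
```

```text
8.95 [ 0.4361 -0.1181  0.0552] [-0.16  0.04  0.41] -0.003328499752236164 [-0.51  0.63  2.01 -0.    0.5  -0.51]
[-0.02  1.4  -0.25] [-0.08  0.03 -0.05]
(np.float64(59.99999999999999), np.float64(1.1257279053585973), 72, array([307.29166667, 205.58333333])) 9.05 [ 0.4342 -0.1157  0.0551]
```

View pics/l6.png

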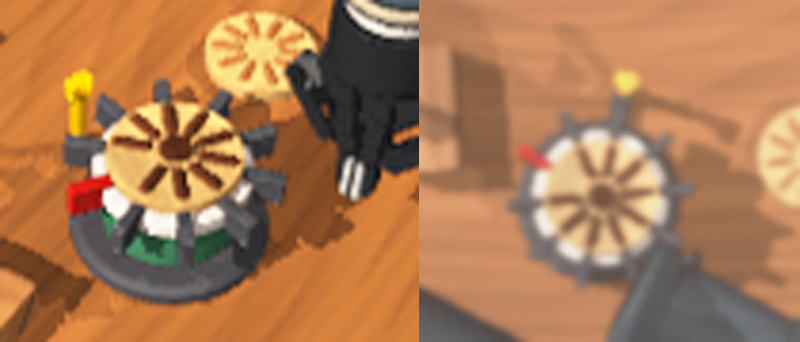

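{"api": "carry_out", "payload": {"commands": [[[0,0,0,0,0,0,0],[0,0,0,0,0,0,0],[0,0.7,-0.12,0,0,0,0],[0,1.45,-0.12,0,0,0,0],[0,1.45,-0.12,0,0,0,0]]]}}

```text
t: 9.55
tcp_pos: [0.4726, -0.1121, 0.0553]
tool_rot: [0.501, 0.498, -0.5, 0.501]
force: [0.0, -0.3, -0.4]
finger_gap: -0.0
```

{"api": "carry_out", "payload": {"commands": [[[0,0,0,0,0,0,0],[0,0,-0.2,0,0,0,0],[0,0,-0.4,0,0,0,0],[0,-0.05,-0.6,0,0,0,0],[0,-0.1,-0.8,0,0,0,0]]]}}

```text
t: 10.05
tcp_pos: [0.466, -0.0912, 0.055]
tool_rot: [-0.501, -0.5, 0.501, -0.498]
force: [-1.2, -1.2, 0.2]
finger_gap: 0.0
```

```bash
python3 go.py .463 -.074 .056;python3 -c "
from h import *
print(redang(manip.snapshot('side')),manip.sense()['tcp_pos'])"
```

```text
10.05 [ 0.466  -0.0912  0.055 ] [-1.23 -1.18  0.22] 0.00046618367785452376 [-0.43  0.64  1.94 -0.    0.56 -0.42]
[-0.04 -0.12 -0.69] [-0.04 -0.    0.02]
(np.float64(53.5), np.float64(1.056423402157198), 75, array([306.28      , 203.69333333])) [ 0.4657638  -0.09030187  0.05495175]
```

{"api": "carry_out", "payload": {"commands": [[[0,0,-0.25,0,0,0,0],[0,-0.05,-0.46,0,0,0,0],[0,-0.1,-0.66,0,0,0,0],[0,-0.35,-0.7,0,0,0,0],[0,-1.35,-0.7,0,0,0,0]]]}}

```text
t: 10.6
tcp_pos: [0.4362, -0.0747, 0.0553]
tool_rot: [0.501, 0.497, -0.5, 0.501]
force: [-0.0, 0.1, -0.6]
finger_gap: 0.002
```

{"api": "carry_out", "payload": {"commands": [[[0,0,0,0,0,0,0],[0,0,0.4,0,0,0,0],[0,0,0.8,0,0,0,0],[0,0,1.6,0,0,0,0],[0,0,1.6,0,0,0,0]]]}}

```text
t: 11.1
tcp_pos: [0.4359, -0.1175, 0.0552]
tool_rot: [0.502, 0.497, -0.501, 0.5]
force: [-0.2, -1.0, 0.8]
finger_gap: 0.002
```

```bash
python3 go.py .471 -.112 .056;python3 look.py l7
```

```text
11.1 [ 0.4359 -0.1175  0.0552] [-0.21 -1.04  0.81] 0.0021101746987521315 [-0.51  0.63  2.01 -0.    0.5  -0.5 ]
[-0.03  1.4  -0.23] [-0.08  0.03 -0.05]
(np.float64(23.5), np.float64(1.2712903280492347), 68, array([305.97058824, 194.23529412])) 11.2 [ 0.4342 -0.1152  0.0551]
```

View pics/l7.png

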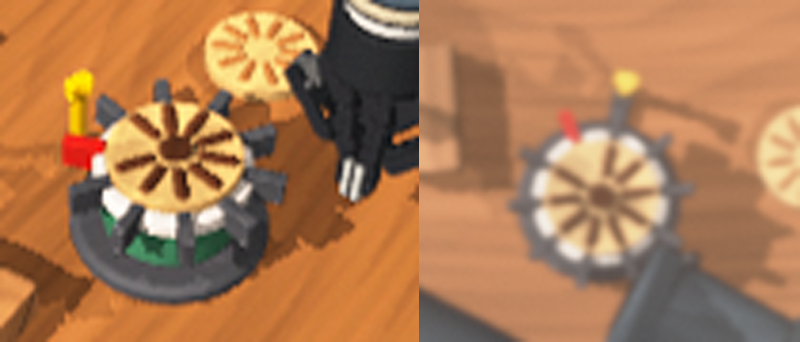

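The red tooth is one click short (top half of l7 at about 570,125, with the pointer at 627,82). One more flick, done the same way.

{"api": "carry_out", "payload": {"commands": [[[0,0,0,0,0,0,0],[0,0,0,0,0,0,0],[0,0.7,-0.12,0,0,0,0],[0,1.45,-0.12,0,0,0,0],[0,1.45,-0.12,0,0,0,0]]]}}

```text
t: 11.7
tcp_pos: [0.4726, -0.1115, 0.0553]
tool_rot: [0.501, 0.498, -0.5, 0.501]
force: [0.3, -0.5, 0.1]
finger_gap: -0.002
```

{"api": "carry_out", "payload": {"commands": [[[0,0,0,0,0,0,0],[0,0,-0.2,0,0,0,0],[0,0,-0.4,0,0,0,0],[0,-0.05,-0.6,0,0,0,0],[0,-0.1,-0.8,0,0,0,0]]]}}

```text
t: 12.2
tcp_pos: [0.466, -0.0907, 0.055]
tool_rot: [-0.501, -0.5, 0.501, -0.498]
force: [-1.6, -0.5, -0.1]
finger_gap: 0.003
```

```bash
python3 go.py .463 -.074 .056;python3 -c "
from h import *
print(redang(manip.snapshot('side')),manip.sense()['tcp_pos'])"
```

```text
12.2 [ 0.466  -0.0907  0.055 ] [-1.6  -0.5  -0.09] 0.0031766545016009423 [-0.43  0.64  1.94 -0.    0.56 -0.42]
[-0.04 -0.12 -0.67] [-0.04 -0.    0.02]
(np.float64(17.0), np.float64(0.9033945727882279), 64, array([306.421875, 192.09375 ])) [ 0.46582209 -0.08983176  0.0549572 ]
```

{"api": "carry_out", "payload": {"commands": [[[0,0,-0.25,0,0,0,0],[0,-0.05,-0.46,0,0,0,0],[0,-0.1,-0.65,0,0,0,0],[0,-0.35,-0.68,0,0,0,0],[0,-1.35,-0.68,0,0,0,0]]]}}

```text
t: 12.75
tcp_pos: [0.4363, -0.0747, 0.0553]
tool_rot: [0.501, 0.497, -0.5, 0.501]
force: [0.1, -0.2, -0.1]
finger_gap: 0.0
```

{"api": "carry_out", "payload": {"commands": [[[0,0,0,0,0,0,0],[0,-0.3,0,0,0,0,0],[-0.5,-0.5,0,0,0,0,0],[-1,-0.6,0,0,0,0,0],[-1,-0.6,0,0,0,0,0]]]}}

```text
t: 13.25
tcp_pos: [0.4196, -0.0745, 0.081]
tool_rot: [0.502, 0.498, -0.501, 0.5]
force: [-0.0, 0.0, -0.3]
finger_gap: 0.0
```

```bash
python3 go.py .471 -.112 .056;python3 look.py l8
```

```text
13.25 [ 0.4196 -0.0745  0.081 ] [-0.02  0.03 -0.28] 1.4621681161289648e-05 [-0.44  0.56  2.05  0.    0.53 -0.43]
[1.01 2.06 1.49] [-0.05  0.02 -0.04]
(np.float64(348.0), np.float64(0.08632343266190384), 43, array([312.69767442, 183.93023256])) 13.35 [ 0.4194 -0.0744  0.0802]
```

View pics/l8.png

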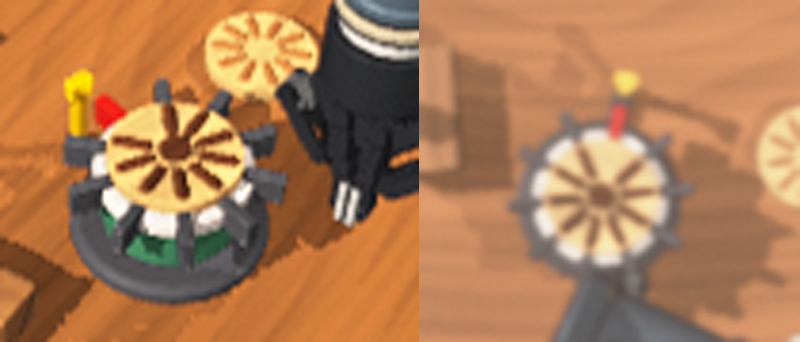

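The red tooth is at the pointer (348° measured, about −12° expected). I'll let it settle, check again, then hand in.

{"api": "carry_out", "payload": {"commands": [[[0,0,0,0,0,0,0],[0,0,0,0,0,0,0],[0,0,0,0,0,0,0],[0,0,0,0,0,0,0],[0,0,0,0,0,0,0]]]}}

```text
t: 13.85
tcp_pos: [0.4185, -0.0739, 0.0799]
tool_rot: [-0.501, -0.499, 0.501, -0.499]
force: [0.1, 0.5, 0.3]
finger_gap: 0.0
```

```bash
python3 -c "
from h import *
print(redang(manip.snapshot('side')),manip.sense()['force'])
manip.sign_off()"
```

```text
(np.float64(348.0), np.float64(0.08632343266190384), 43, array([312.69767442, 183.93023256])) [0.27254679 1.02726507 0.03148774]
the job is handed in; nothing more can be done
```

The red tooth is at rest at the yellow pointer, and I handed the job in at about 14 s of the 67 s allowed.

- **How it moved:** I pushed the teeth clockwise with the shut fingertips. A first light push settled the wheel into a rest four clicks short. After that I took four single clicks, clearing the wheel after each one.
- **Pauses:** The fingertip was clear of the teeth for roughly a second between clicks. I did not time the wheel's own standstill in each pause. After the first click it was still settling when I began to move away, so that pause may have been nearer half a second.
- **Final checks:** In the last two pictures, half a second apart, the red tooth measured 348° (−12°) both times. The pointer is at about −12.4°, so the wheel was still and had not run past. The stand showed no visible shift, the arm was clear, and force readings between moves stayed under about 3 N.
- **What disagreed:** At the start the wheel appeared to stand about half-way between rests, roughly 160° short instead of a multiple of 36°. After the first push every rest lined up with the pointer to within about 3°.

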